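# Set a glazed test tile on its kiln stilt

### The arm

A 6-joint arm with a two-finger parallel gripper is mounted at the origin on a cart in front of the work surface, level with it; the furniture and walls round the work are solid. World frame = base frame: x ahead of the robot, y to its left, z up, the work surface at z = 0. Lengths are in m, angles in degrees, forces in N, time in s.
With the tool pointing down it reaches from about 0.4 to 0.825 m from the base axis. Payload 7 kg.
Tool frame: the origin (TCP) lies midway between the tips of the shut fingers; the grasp point (between the pads) lies 19 mm behind it; z points along the fingers, y is the direction in which the jaws open and shut (so a half turn about z gives the same grasp; the last joint's range is limited). The gripper opens to 88 mm and grips with 3 to 60 N. Pads are 19 mm wide; open, the fingers measure 130 mm over their backs; the gripper's body (78 mm by 193 mm) begins 47 mm behind the grasp point.
Start: joints at [-50.988, 20.546, 0.682, 0, -70.136, -16.507], TCP at [0.258, -0.624, 0.227] pointing down, gripper open.
Joint ranges: [-176.03, 176.03], [-82.01, 121.73], [-58.28, 71.71], [-173.87, 95.51], [-174.79, -0.11], [-173.66, 173.66]. Speed limits (degrees/s): [136.94, 136.94, 172.46, 180, 180, 180].

### API

Orientations are given as [roll, pitch, yaw] about the fixed x, y, z axes, in that order (R = Rz(yaw) Ry(pitch) Rx(roll)).
In Python, from plant import sensors, cams, job gives the robot as it stands.
- The arm moves only by the tool move_arm, never from a script. Its argument "commands" is a list of rows, each a list of 7 numbers: the finger opening in cm, from 0 to 8.76, then the shift along the tool's x, y, z in cm, then the turn, a rotation vector about the tool's x, y, z in rad. In form: [[hand, x, y, z, wx, wy, wz], ...]. A call has exactly 8 rows; each row is the pose to reach, as a shift and turn from the pose commanded when the call began, along the tool's axes at that moment; what a row does not reach only later rows make up. A row lasts 1/8 s, in which the tool goes at most 62.5 mm and 10.7 degrees, less where a joint would pass 70% of its speed; a pose out of reach is approached as far as the arm can. A call with a gripper value outside its range is refused whole. The fingers move at their own pace and stop on an object; the grip force is fixed at half the most. Time passes only in rows, so rows that repeat a pose let the fingers close, or fill a call up. It gives the time, the measured TCP pose, the force and the opening at its end, in the units of the state.
- sensors.get_obs(): the state, without advancing time (a new reading comes with each control period).
- cams.snapshot(name): name is "scene" or "side" or "wrist"; returns a dict with "frame" (420x560x3 uint8, red, green, blue), "camera_matrix" (3x3 intrinsics, pixels), "R" (3x3) and "t" (3): a world point X has camera coordinates R X + t. Camera axes: x right, y down, z forward; pixel columns grow to the right and rows downward; lengths in m; the calibration is good to about 2 mm. The wrist camera is an equidistant fisheye: a pixel r from the principal point sees the ray r / f radians off the axis. A picture is of the moment at which its call begins. There is no depth.
- job.close_job(): hands the job in, once; it reports no verdict.
The state is a dict: "clock": time; "joint_pos": joint angles; "qvel": joint speeds; "tau": joint torques, N m; "tool_pos": TCP position; "orientation": TCP orientation; "force": force on the tool from outside, world axes, zero at the start; "moment": the same for the moment, N m; "opening": finger opening in m.
Only numpy, scipy, OpenCV 4.12 (cv2) and the standard library are available. Lean on these libraries where they do the work, as an engineer would, in place of code of your own. Each camera call takes 0.05 s, during which the arm holds its last target.

### The job

Get the glaze tests ready for the kiln: set the test tile with the blue-green glaze on the empty kiln stilt, glaze up, lying level and centred on the stilt's head with its long side along the head's two ridges. Leave the amber-glazed tiles, the one on the table and the one already on the other stilt, where they are.

Things in the scene. Friction and masses are not known exactly. Their poses are not given: they have to be found in the camera images.
- blue_tile: The tile to set: terracotta test tile, half covered with blue-green glaze, 34 (its x) x 52 (its y) mm and 9 mm thick, about 32 g, lying flat on the table with the glaze up. Origin at the centre of its underside, z up out of the glazed face. It is easily gripped from above across its 34 mm width.
- amber_tile: Bystander: the same tile with amber-brown glaze, lying flat on the table (34 x 52 x 9 mm, origin at the centre of the underside). It stays where it is.
- loaded_tile: Bystander: another amber-brown tile, already lying on top of the second, identical stilt, 60 mm above the table (same size, origin and axes as the others). It stays there.
- free_stilt_top (a point): Centre of the top of the empty kiln stilt, 60 mm above the table. The stilt is a cream ceramic stand, fixed to the table: a round foot 56 mm across, a waist 20 to 24 mm thick and a head 26 (x) x 42 (y) mm with two round ridges along y, 18 mm apart and 36 mm long, on whose crests the tile lies. This point is midway between the ridges at crest height; x runs across the ridges, y along them, z up. Both ends of the head are alike, so the tile may lie either way round.
Not all that is in view belongs to the job. Of the things like the blue_tile, leave any that is turquoise; of the rest the smaller one is meant.

How it is judged (in metres and radians):
At the end, for the whole second after the job is handed in: The blue-green tile lies released on the empty stilt, glaze up, level within 8 deg, centred within 13 mm, underside within 6 mm of the ridge crests, long side within 15 deg of the ridges; the amber tile on the table moved under 20 mm, the one on the other stilt under 15 mm (horizontal distance between blue_tile and free_stilt_top below 0.013 m and z of blue_tile in the frame of free_stilt_top between -0.006 and 0.006 m and angle between blue_tile's own z axis and vertical below 0.14 rad and angle between the y axis of blue_tile and the y axis of free_stilt_top, either way round below 0.26 rad and linear speed of blue_tile below 0.02 m/s and distance of amber_tile from where it was at the start of the episode below 0.02 m and distance of loaded_tile from where it was at the start of the episode below 0.015 m); the robot touches nothing.
It fails at once if the amber tile on the table is moved 20 mm or more (distance of amber_tile from where it was at the start of the episode above 0.02 m).
It fails at once if the amber tile on the other stilt is moved 15 mm or more (distance of loaded_tile from where it was at the start of the episode above 0.015 m).
It also fails if it takes over 35 s, if anything falls off the work surface, if the arm or the gripper's body presses on something with over 40 N, if the wrist force passes 120 N, or if a joint passes its speed limit or range.

## Working session

There is one attempt and no reset: what is moved stays moved. The work goes in short steps, Python scripts to look and compute and a tool call to move; the robot and the scene stay as the last step left them, time stands still between calls to the robot, and variables do not carry over. Pictures are saved under pics/ and viewed, and the job is handed in when it is done.

Besides the shell and the picture viewer there is one more tool, called after "Call:" in YAML: its name, and indented under it one key for each argument. move_arm: Moves the arm, as the interface text tells. Its arguments: {"type":"object","properties":{"commands":{"type":"array"}},"required":["commands"]}

```bash
ls; mkdir -p pics; python3 - <<'E'
from plant import sensors, cams
import cv2, pickle
print(sensors.get_obs())
d={}
for n in ["scene","side","wrist"]:
    s=cams.snapshot(n); d[n]=s
    cv2.imwrite(f"pics/{n}0.png",s["frame"][:,:,::-1]); print(n,s["camera_matrix"],s["R"],s["t"])
pickle.dump(d,open("s0.pkl","wb"))
E
```

```text
pics
{'clock': 0.0, 'joint_pos': array([-5.09887722e+01,  2.05916254e+01,  6.35741253e-01, -1.86894209e-02,
       -7.01354098e+01, -1.65078015e+01]), 'qvel': array([-0.00951294,  0.02904683, -0.01873491,  0.03929767,  0.0188002 ,
       -0.03099246]), 'tau': array([-5.29430527e-04, -5.82710767e+01,  2.93052489e+01,  6.99719936e+00,
        6.86201442e-03, -1.89696289e-04]), 'tool_pos': array([ 0.25815313, -0.62318009,  0.22563998]), 'orientation': array([ 1.79907476e+02, -9.09795998e-03, -1.57502931e+02]), 'force': array([0.69658711, 0.7109945 , 0.31954851]), 'moment': array([ 0.0033759 , -0.00746251, -0.04976117]), 'opening': 0.08766848373555204}
scene [[393.7139406    0.         276.89991534]
 [  0.         393.7139406  210.16641844]
 [  0.           0.           1.        ]] [[ 0.7788214  -0.62720752  0.00692484]
 [-0.35753272 -0.45297541 -0.81669066]
 [ 0.51537131  0.6335803  -0.57703416]] [-0.38576607  0.23804394  0.63277207]
side [[520.0207821    0.         277.04807521]
 [  0.         520.0207821  203.47395942]
 [  0.           0.           1.        ]] [[-0.99719445 -0.07333585  0.01500303]
 [-0.06057365  0.67281691 -0.73732506]
 [ 0.04397806 -0.73616524 -0.67537151]] [0.52300547 0.06273997 1.06613661]
wrist [[325.1922621    0.         278.18013593]
 [  0.         325.1922621  210.29344582]
 [  0.           0.           1.        ]] [[-0.38330287  0.92362161  0.00142428]
 [ 0.89306279  0.37022669  0.25567761]
 [ 0.23562206  0.09927393 -0.96676105]] [ 0.67485766 -0.0322812   0.39036998]
```

View pics/scene0.png

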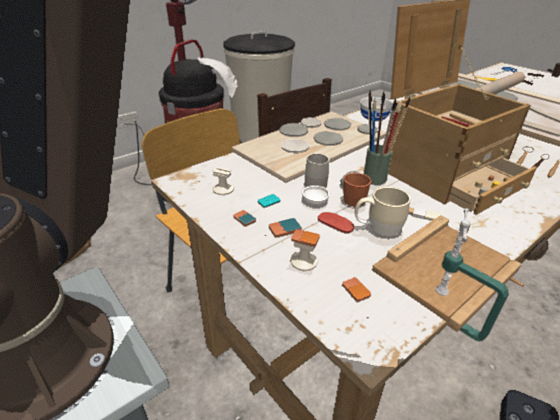

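View pics/side0.png

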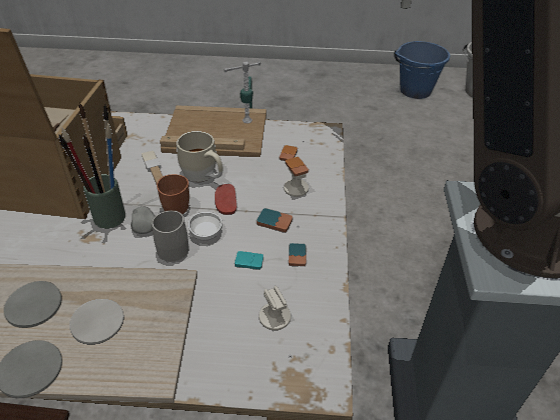

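View pics/wrist0.png

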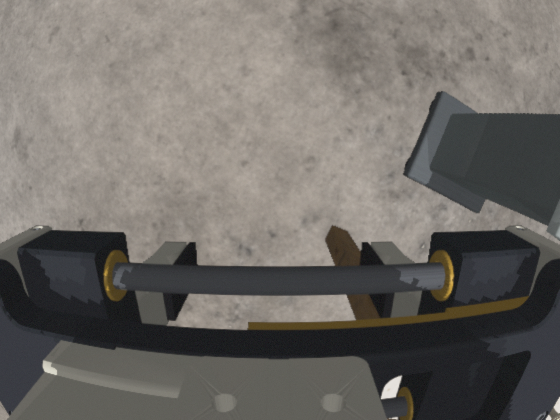

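Candidates in side view: half blue-green tiles at (298,254) and (275,219), and a turquoise one at (249,260), which must be left. Of the two half-glazed ones, (298,254) looks smaller. Next I confirm that in an enlarged crop and measure sizes.

```bash
cat > h.py <<'E'
import numpy as np
def ray(s,uv,z):
    K,R,t=s["camera_matrix"],s["R"],s["t"]
    d=R.T@np.linalg.inv(K)@np.array([uv[0],uv[1],1.]); c=-R.T@t
    return c+d*(z-c[2])/d[2]
def proj(s,X):
    p=s["camera_matrix"]@(s["R"]@np.asarray(X,float)+s["t"]); return p[:2]/p[2]
E
python3 - <<'E'
import cv2,pickle
from h import *
d=pickle.load(open("s0.pkl","rb"))
f=d["side"]["frame"][:,:,::-1]
cv2.imwrite("pics/c1.png",cv2.resize(f[195:345,220:350],None,fx=5,fy=5,interpolation=cv2.INTER_CUBIC)[:600+150,:][:750])
a=cv2.resize(f[200:280,225:325],None,fx=7,fy=7,interpolation=cv2.INTER_CUBIC);cv2.imwrite("pics/c1.png",a)
b=cv2.resize(f[280:335,250:305],None,fx=10,fy=10,interpolation=cv2.INTER_CUBIC);cv2.imwrite("pics/c2.png",b)
g=d["scene"]["frame"][:,:,::-1]
cv2.imwrite("pics/c3.png",cv2.resize(g[160:250,200:310],None,fx=6,fy=6,interpolation=cv2.INTER_CUBIC))
for uv in [(298,254),(275,219),(249,260)]: print(ray(d["side"],uv,.009))
print(ray(d["side"],(275,296),.06))
E
```

```text
[0.47635853 0.10449893 0.009     ]
[0.5279862  0.01183222 0.009     ]
[0.56880181 0.12791248 0.009     ]
[0.51060074 0.24746046 0.06      ]
```

View pics/c1.png

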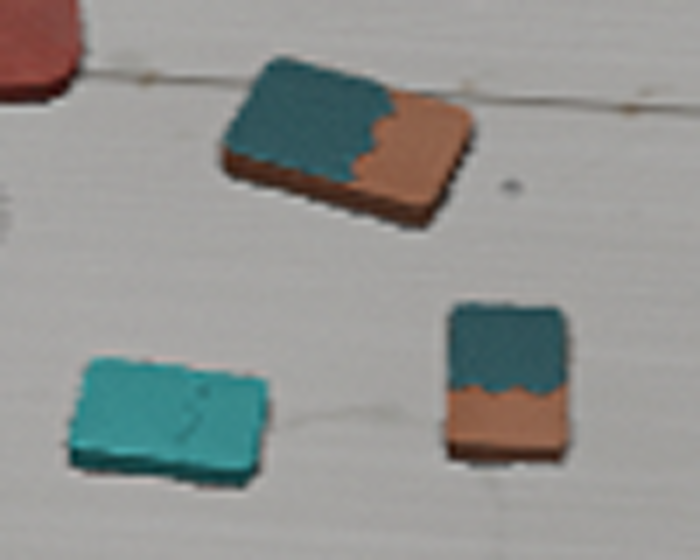

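View pics/c2.png

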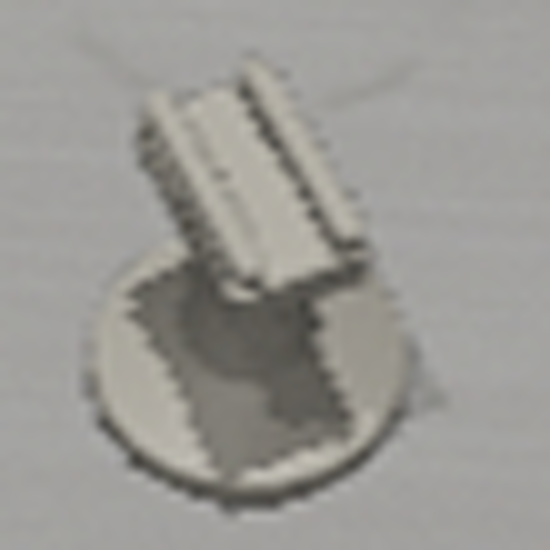

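View pics/c3.png

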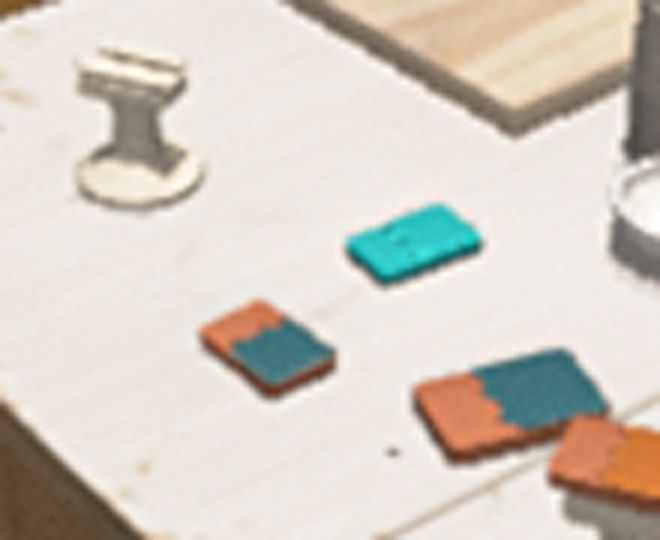

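```bash
python3 - <<'E'
import pickle
from h import *
d=pickle.load(open("s0.pkl","rb"))
def quad(s,c,off,k,z):
    P=np.array([ray(s,(np.array(p)+.5)/k-.5+off,z) for p in c]); return P
S,C=d["side"],d["scene"]
for nm,s,c,off,k in [("side",S,[(449,303),(567,308),(567,443),(446,440)],(225,200),7),
   ("bigside",S,[(275,58),(472,108),(425,212),(228,155)],(225,200),7),
   ("scene",C,[(200,335),(260,300),(335,357),(270,387)],(200,160),6)]:
    P=quad(s,c,np.array(off),k,.009); print(nm,P.mean(0).round(4))
    for i in range(4):
        e=P[(i+1)%4]-P[i]; print("  ",(np.linalg.norm(e)*1000).round(1),np.degrees(np.arctan2(e[1],e[0])).round(1))
P=quad(S,[(155,95),(250,285),(355,235),(255,65)],np.array((250,280)),10,.06)
print("ridge",P.round(4),P.mean(0))
for i in range(4):
        e=P[(i+1)%4]-P[i]; print("  ",(np.linalg.norm(e)*1000).round(1),np.degrees(np.arctan2(e[1],e[0])).round(1))
c=P.mean(0); print(proj(C,c), "crop",(proj(C,c)-[200,160])*6)
# foot ellipse edges at approx z=.006
print(ray(S,(250+25.3,280+35),.008))
E
```

```text
side [0.4784 0.1014 0.009 ]
   33.2 -178.3
   50.1 91.9
   32.8 3.1
   50.9 -87.7
bigside [0.5291 0.0104 0.009 ]
   62.6 164.7
   46.0 75.8
   61.8 -17.2
   43.9 -103.0
scene [0.4745 0.0992 0.009 ]
   32.9 8.9
   50.2 -89.0
   31.2 -179.8
   45.3 92.8
ridge [[0.5284 0.2344 0.06  ]
 [0.5095 0.2718 0.06  ]
 [0.493  0.2604 0.06  ]
 [0.5121 0.2266 0.06  ]] [0.51075689 0.24830521 0.06      ]
   41.9 116.9
   20.0 -145.2
   38.8 -60.5
   18.1 25.6
[221.51600632 169.1811018 ] crop [129.0960379   55.08661082]
[0.50936775 0.24835361 0.008     ]
```

Confirmed: tile at (0.478,0.101) measures about 33×51 mm, which matches. The other half-glazed one is 62×45 mm, so it's wrong. Stilt head at (0.511,0.248), ridges at about 118.5°. Now I work out the moves.

```bash
cat > mv.py <<'E'
import numpy as np
from scipy.spatial.transform import Rotation as Ro
def rel(p0,y0,p1,y1,rp0=(180,0)):
    A=Ro.from_euler('xyz',[rp0[0],rp0[1],y0],degrees=True);B=Ro.from_euler('xyz',[180,0,y1],degrees=True)
    return (A.inv().apply(np.array(p1)-p0)*100).round(2),(A.inv()*B).as_rotvec().round(4)
E
python3 -c "
from mv import *
from h import *
import pickle
print(rel([.258,-.624,.227],-157.5,[.42,-.22,.25],-120))
S=pickle.load(open('s0.pkl','rb'))['side']
print(ray(S,(296,166),.069),ray(S,(288,153),.009))"
```

```text
(array([-30.43,  31.13,  -2.3 ]), array([ 0.    ,  0.    , -0.6545]))
[ 0.49176077 -0.09214027  0.069     ] [ 0.51428706 -0.21623827  0.009     ]
```

Call:
move_arm:
  commands:
    - [5.5,-2,2,-1,0,0,-0.05]
    - [5.5,-6,6.2,-2,0,0,-0.14]
    - [5.5,-10.4,10.6,-2.3,0,0,-0.24]
    - [5.5,-14.8,15.1,-2.3,0,0,-0.34]
    - [5.5,-19.2,19.6,-2.3,0,0,-0.43]
    - [5.5,-23.5,24,-2.3,0,0,-0.52]
    - [5.5,-27.5,28.2,-2.3,0,0,-0.6]
    - [5.5,-30.4,31.1,-2.3,0,0,-0.6545]

```text
clock: 1.15
tool_pos: [0.4205, -0.2177, 0.2497]
orientation: [-180.0, 0.0, -119.8]
force: [0.1, -1.4, 1.0]
opening: 0.0549
```

```bash
python3 -c "
from mv import *
print(rel([.42,-.22,.25],-120,[.477,.101,.16],-88))
from plant import sensors
o=sensors.get_obs();print(o['joint_pos'])"
```

```text
(array([-30.65,  11.11,   9.  ]), array([-0.    ,  0.    , -0.5585]))
[-3.48933398e+00  2.38882499e-01 -2.16181090e+01 -1.29296420e-02
 -6.81101229e+01 -2.63016115e+01]
```

Call:
move_arm:
  commands:
    - [5.5,-2,0.7,0,0,0,-0.04]
    - [5.5,-7,2.5,0,0,0,-0.13]
    - [5.5,-12.5,4.5,0,0,0,-0.23]
    - [5.5,-18,6.5,0,0,0,-0.33]
    - [5.5,-23.5,8.5,2,0,0,-0.43]
    - [5.5,-28,10.2,5,0,0,-0.51]
    - [5.5,-30.65,11.11,9,0,0,-0.5585]
    - [5.5,-30.65,11.11,9,0,0,-0.5585]

```text
clock: 2.15
tool_pos: [0.4755, 0.1018, 0.1565]
orientation: [179.7, -0.1, -87.9]
force: [-0.4, -0.6, 0.6]
opening: 0.0547
```

```bash
python3 - <<'E'
from plant import sensors,cams
import cv2,pickle
s=cams.snapshot("wrist");cv2.imwrite("pics/w1.png",s["frame"][:,:,::-1]);pickle.dump(s,open("w1.pkl","wb"))
s=cams.snapshot("side");cv2.imwrite("pics/s1.png",s["frame"][:,:,::-1])
o=sensors.get_obs();print(o['tool_pos'],o['orientation'],o['joint_pos'])
E
```

```text
[0.47706021 0.10104377 0.15952216] [ 1.79954289e+02 -5.07781672e-02 -8.79671014e+01] [ 3.51348536e+01  6.15212367e+00 -2.78761101e+01  2.11868314e-02
 -5.60377920e+01 -3.31138214e+01]
```

View pics/w1.png

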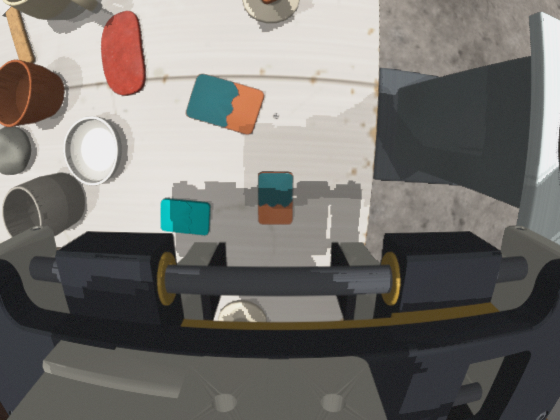

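View pics/s1.png

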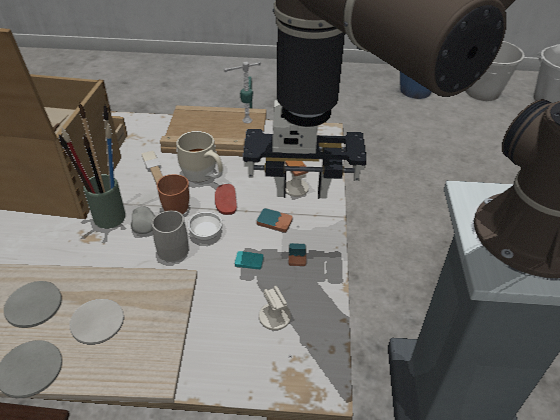

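Wrist view: the blue-green tile is at (258..293, 171..223), square to the jaws, with the turquoise at (185,216). I check its position with the fisheye model.

```bash
cat >> h.py <<'E'
import cv2
def fray(s,uv,z):
    K,R,t=s["camera_matrix"],s["R"],s["t"]
    q=cv2.fisheye.undistortPoints(np.array([[uv]],float),K,np.zeros(4)).ravel()
    d=R.T@np.array([q[0],q[1],1.]); c=-R.T@t
    return c+d*(z-c[2])/d[2]
E
python3 - <<'E'
import pickle
from h import *
s=pickle.load(open("w1.pkl","rb"))
print(-s["R"].T@s["t"])
f=s["frame"][150:240,240:310,::-1]; cv2.imwrite("pics/w1c.png",cv2.resize(f,None,fx=6,fy=6,interpolation=cv2.INTER_CUBIC))
P=np.array([fray(s,p,.009) for p in [(258,171),(293,171),(293,223),(258,222)]])
print(P.round(4),P.mean(0))
E
```

```text
[0.47924212 0.03338944 0.31568362]
[[0.4955 0.0755 0.009 ]
 [0.4622 0.0743 0.009 ]
 [0.4598 0.1258 0.009 ]
 [0.4943 0.126  0.009 ]] [0.47793714 0.10039027 0.009     ]
```

View pics/w1c.png

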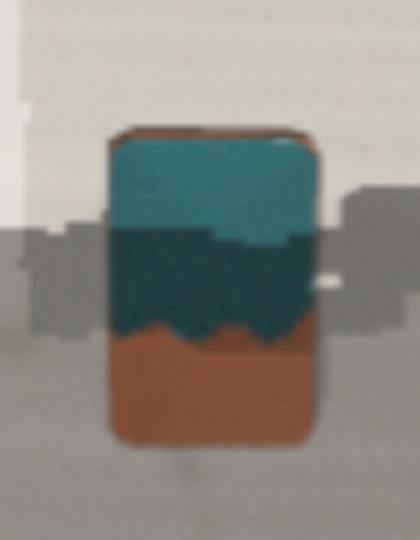

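Call:
move_arm:
  commands:
    - [5.5,0,-0.1,3,0,0,0]
    - [5.5,0,-0.1,6.5,0,0,0]
    - [5.5,0,-0.1,10,0,0,0]
    - [5.5,0,-0.1,12.5,0,0,0]
    - [5.5,0,-0.1,14,0,0,0]
    - [5.5,0,-0.1,15,0,0,0]
    - [5.5,0,-0.1,15.5,0,0,0]
    - [5.5,0,-0.1,15.5,0,0,0]

```text
clock: 3.25
tool_pos: [0.4785, 0.1011, 0.0049]
orientation: [-180.0, 0.0, -88.0]
force: [0.2, 0.5, -0.6]
opening: 0.0551
```

Call:
move_arm:
  commands:
    - [5.5,0,0,0,0,0,0]
    - [4,0,0,0,0,0,0]
    - [3,0,0,0,0,0,0]
    - [2.5,0,0,0,0,0,0]
    - [2.5,0,0,0,0,0,0]
    - [2.5,0,0,0,0,0,0]
    - [2.5,0,0,0,0,0,0]
    - [2.5,0,0,0,0,0,0]

```text
clock: 4.25
tool_pos: [0.4782, 0.1012, 0.0047]
orientation: [-180.0, 0.0, -88.0]
force: [-1.5, 0.2, 3.9]
opening: 0.0332
```

Gripped (opening 33 mm). Lifting, then a look before carrying.

Call:
move_arm:
  commands:
    - [2.5,0,0,-0.5,0,0,0]
    - [2.5,0,0,-2,0,0,0]
    - [2.5,0,0,-4.5,0,0,0]
    - [2.5,0,0,-7.5,0,0,0]
    - [2.5,0,0,-10.5,0,0,0]
    - [2.5,0,0,-13,0,0,0]
    - [2.5,0,0,-14.5,0,0,0]
    - [2.5,0,0,-14.5,0,0,0]

```text
clock: 5.25
tool_pos: [0.4785, 0.1014, 0.1502]
orientation: [-179.9, 0.1, -88.0]
force: [0.4, -1.0, -0.6]
opening: 0.0335
```

```bash
python3 - <<'E'
from plant import sensors,cams
import cv2,pickle
for n in ["wrist","side"]:
    s=cams.snapshot(n);cv2.imwrite(f"pics/{n}2.png",s["frame"][:,:,::-1]);pickle.dump(s,open(n+"2.pkl","wb"))
o=sensors.get_obs();print(o['tool_pos'],o['orientation'],o['opening'])
from mv import *
print(rel([.478,.101,.15],-88,[.511,.248,.12],-61.5))
E
```

```text
[0.47760597 0.10089263 0.14871463] [ 1.79935457e+02 -1.79381759e-02 -8.80097466e+01] 0.03299394972770547
(array([-14.58,  -3.81,   3.  ]), array([ 0.    ,  0.    , -0.4625]))
```

View pics/wrist2.png

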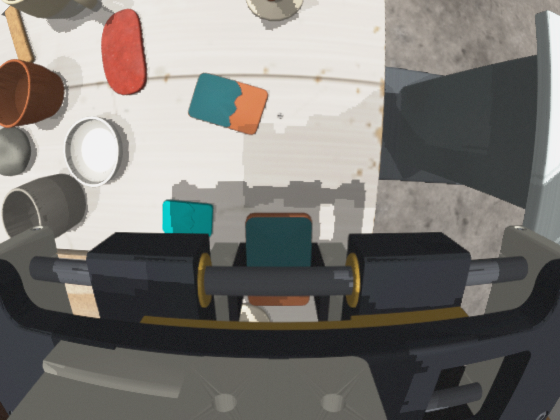

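View pics/side2.png

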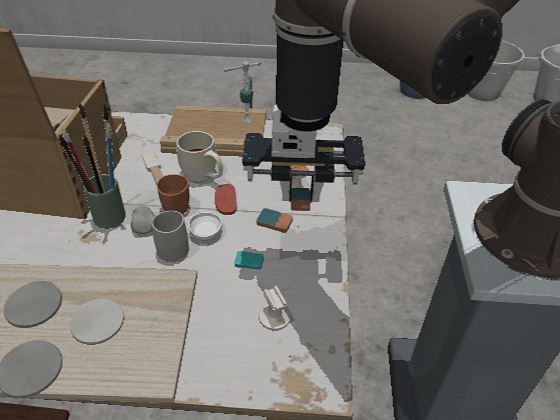

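Tile is held centred and level between the fingers (wrist px 278,259). I cross-check the stilt top in the scene view, whose calibration seemed a little off for the tile.

```bash
python3 - <<'E'
import pickle
from h import *
d=pickle.load(open("s0.pkl","rb"));C=d["scene"]
f=C["frame"][160:200,205:240,::-1]; 
k=14;g=cv2.resize(f,None,fx=k,fy=k,interpolation=cv2.INTER_CUBIC).copy()
c=np.array([.511,.248,.06]);a=np.radians(118.5);y=np.array([np.cos(a),np.sin(a),0]);x=np.array([y[1],-y[0],0])
for sx in(-1,1):
    p=[tuple(((proj(C,c+sx*.009*x+sy*.018*y)-[205,160]+.5)*k).astype(int)) for sy in(-1,1)]
    cv2.line(g,tuple(map(int,p[0])),tuple(map(int,p[1])),(0,0,255),1)
cv2.imwrite("pics/c4.png",g)
print("tile proj",proj(C,[.478,.101,.009]),"obs",np.mean([(200,335),(260,300),(335,357),(270,387)],0)/6+[200,160]-.4)
E
```

```text
tile proj [244.67170159 216.06112697] obs [243.975      217.05833333]
```

View pics/c4.png

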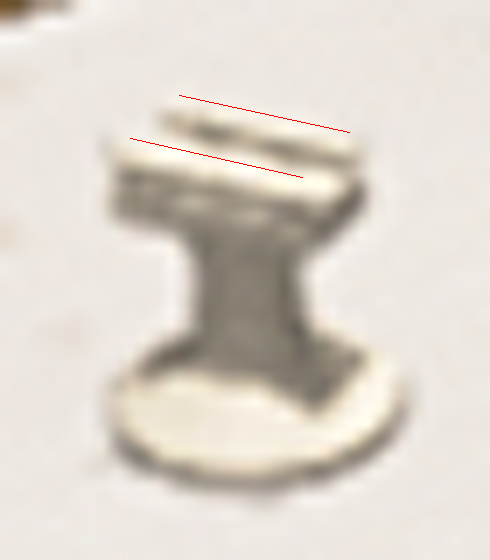

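Call:
move_arm:
  commands:
    - [2.5,-1,-0.3,0,0,0,-0.03]
    - [2.5,-3.5,-0.9,0,0,0,-0.11]
    - [2.5,-6.5,-1.7,0,0,0,-0.21]
    - [2.5,-9.5,-2.5,0,0,0,-0.31]
    - [2.5,-12.5,-3.2,0.5,0,0,-0.4]
    - [2.5,-14.1,-3.7,1.5,0,0,-0.45]
    - [2.5,-14.6,-3.8,2.5,0,0,-0.4625]
    - [2.5,-14.6,-3.8,3,0,0,-0.4625]

```text
clock: 6.35
tool_pos: [0.5104, 0.2477, 0.1181]
orientation: [179.9, -0.0, -61.5]
force: [0.1, -0.8, -0.7]
opening: 0.033
```

```bash
python3 - <<'E'
from plant import sensors,cams
import cv2,pickle
for n,(a,b,c,e) in {"scene":(110,210,170,310),"side":(190,340,200,360)}.items():
    s=cams.snapshot(n);cv2.imwrite(f"pics/{n}3.png",cv2.resize(s["frame"][a:b,c:e,::-1],None,fx=4,fy=4,interpolation=cv2.INTER_CUBIC))
o=sensors.get_obs();print(o['tool_pos'],o['orientation'],o['opening'],o['force'])
E
```

```text
[0.51041122 0.24733327 0.11864477] [ 1.79894387e+02 -2.34777326e-02 -6.15639675e+01] 0.03296425352401829 [-0.45704491 -0.80128662 -0.54704889]
```

View pics/scene3.png

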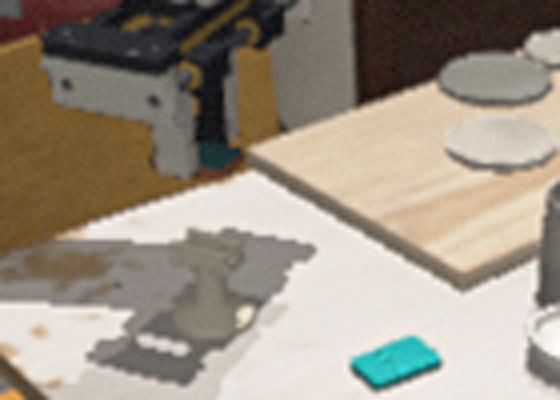

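View pics/side3.png

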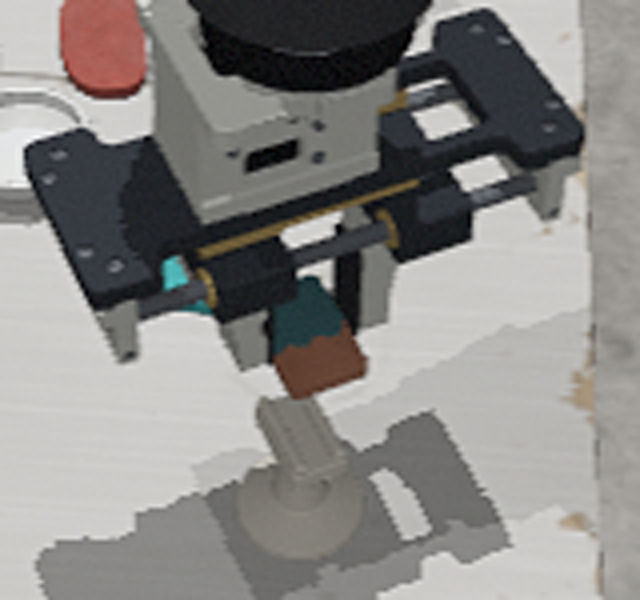

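The tile hangs above the head (side crop: tile 320,345, head 300,440), parallel to the ridges. Lowering.

Call:
move_arm:
  commands:
    - [2.5,0,0,1,0,0,0]
    - [2.5,0,0,2.2,0,0,0]
    - [2.5,0,0,3.4,0,0,0]
    - [2.5,0,0,4.4,0,0,0]
    - [2.5,0,0,5,0,0,0]
    - [2.5,0,0,5.3,0,0,0]
    - [2.5,0,0,5.45,0,0,0]
    - [2.5,0,0,5.5,0,0,0]

```text
clock: 7.45
tool_pos: [0.5112, 0.2485, 0.0648]
orientation: [-180.0, 0.0, -61.5]
force: [-0.5, -1.5, -0.5]
opening: 0.0328
```

```bash
python3 - <<'E'
from plant import sensors,cams
import cv2,pickle
for n,(a,b,c,e) in {"scene":(110,210,170,310),"side":(190,340,200,360)}.items():
    s=cams.snapshot(n);cv2.imwrite(f"pics/{n}4.png",cv2.resize(s["frame"][a:b,c:e,::-1],None,fx=4,fy=4,interpolation=cv2.INTER_CUBIC))
o=sensors.get_obs();print(o['tool_pos'],o['orientation'],o['opening'],o['force'])
E
```

```text
[0.51115411 0.24850102 0.06483332] [-1.79971812e+02  6.28066672e-03 -6.14910063e+01] 0.03313842905662238 [ 0.64134606 -0.63437007 -1.19492637]
```

View pics/scene4.png

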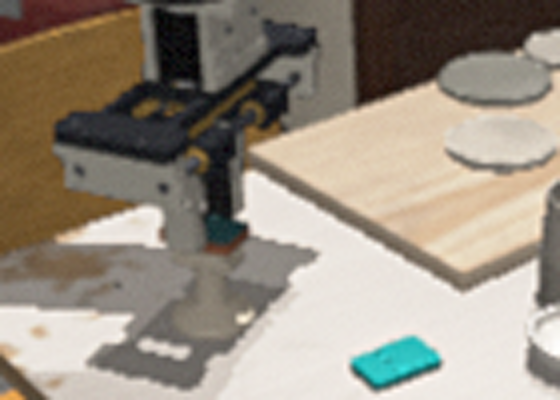

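View pics/side4.png

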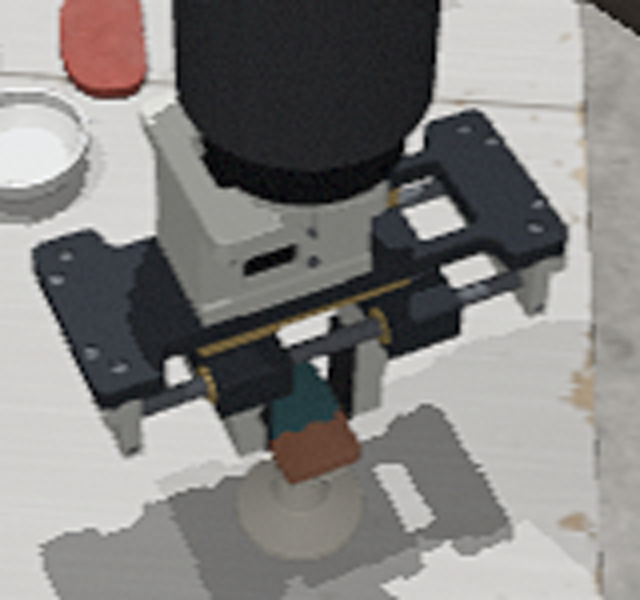

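The tile sits on the head, with no side forces. Release, then retreat straight up.

Call:
move_arm:
  commands:
    - [3.6,0,0,0,0,0,0]
    - [4.2,0,0,0,0,0,0]
    - [5,0,0,0,0,0,0]
    - [5.8,0,0,0,0,0,0]
    - [5.8,0,0,0,0,0,0]
    - [5.8,0,0,0,0,0,0]
    - [5.8,0,0,-0.5,0,0,0]
    - [5.8,0,0,-1.5,0,0,0]

```text
clock: 8.55
tool_pos: [0.5108, 0.2482, 0.0798]
orientation: [180.0, -0.0, -61.5]
force: [0.5, -0.1, 0.6]
opening: 0.0577
```

Call:
move_arm:
  commands:
    - [5.8,0,0,-1.5,0,0,0]
    - [5.8,0,0,-4,0,0,0]
    - [5.8,0,0,-7,0,0,0]
    - [5.8,0,0,-10,0,0,0]
    - [5.8,0,0,-13,0,0,0]
    - [5.8,0,0,-15,0,0,0]
    - [5.8,0,0,-16,0,0,0]
    - [5.8,0,0,-16,0,0,0]

```text
clock: 9.55
tool_pos: [0.5111, 0.2485, 0.2404]
orientation: [-179.9, 0.0, -61.5]
force: [0.1, 0.4, -0.9]
opening: 0.0581
```

```bash
python3 - <<'E'
from plant import sensors,cams
import cv2,pickle
d={}
for n in ["scene","side","wrist"]:
    d[n]=s=cams.snapshot(n);cv2.imwrite(f"pics/{n}5.png",s["frame"][:,:,::-1])
pickle.dump(d,open("s5.pkl","wb"))
f=d["side"]["frame"][:,:,::-1]; cv2.imwrite("pics/c5.png",cv2.resize(f[275:335,245:310],None,fx=9,fy=9,interpolation=cv2.INTER_CUBIC))
o=sensors.get_obs();print(o['clock'],o['tool_pos'],o['force'])
E
```

```text
9.7 [0.51058211 0.24806638 0.23860366] [-0.43157086  0.11907766  0.00285344]
```

View pics/side5.png

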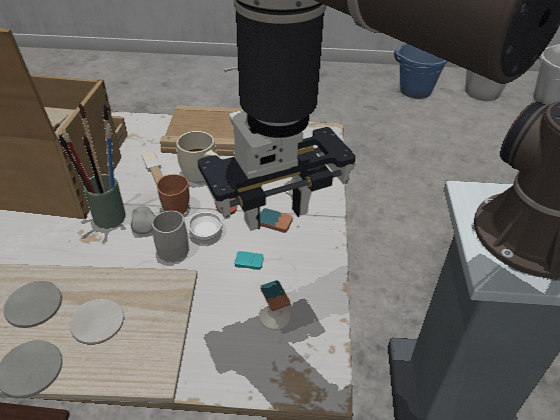

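View pics/c5.png

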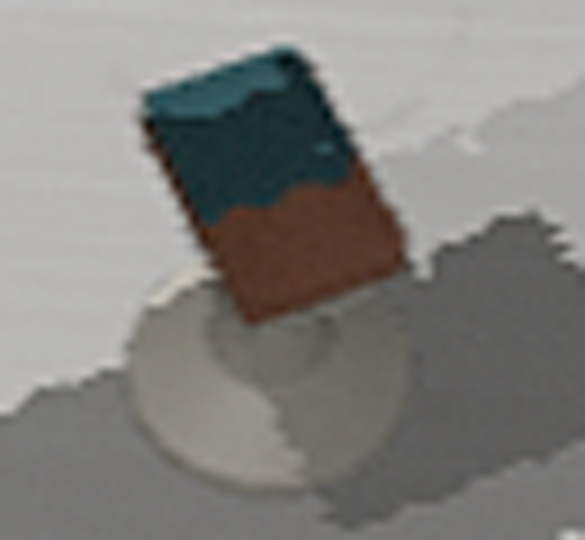

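View pics/scene5.png

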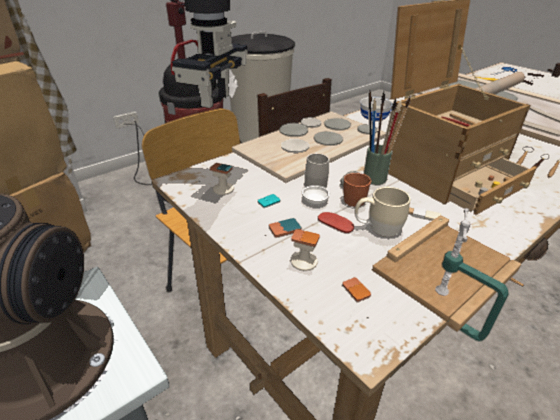

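The tile lies on the stilt; the two amber tiles are unmoved in the scene view (306,238 and 356,289). Numeric check of centring:

```bash
python3 - <<'E'
import pickle
from h import *
d=pickle.load(open("s5.pkl","rb"));S=d["side"]
P=np.array([ray(S,(np.array(p)+.5)/9-.5+[245,275],.069) for p in [(142,100),(300,48),(405,240),(245,305)]])
print(P.round(4),P.mean(0))
for i in range(4):
    e=P[(i+1)%4]-P[i]; print((np.linalg.norm(e)*1000).round(1),np.degrees(np.arctan2(e[1],e[0])).round(1))
a=pickle.load(open("s0.pkl","rb"))["scene"]["frame"].astype(int);b=d["scene"]["frame"].astype(int)
print("diff amber",np.abs(a-b)[275:302,338:375].mean(),"loaded",np.abs(a-b)[226:272,286:322].mean())
E
```

```text
[[0.5363 0.235  0.069 ]
 [0.5079 0.2202 0.069 ]
 [0.4857 0.2628 0.069 ]
 [0.5135 0.2795 0.069 ]] [0.51084303 0.24940832 0.069     ]
32.0 -152.4
48.0 117.5
32.3 31.0
50.0 -62.8
diff amber 5.0997664330997665 loaded 5.193639291465378
```

```bash
python3 -c "
from plant import job
print(job.close_job())"
```

```text
the job is handed in; nothing more can be done
None
```

I gripped the smaller half blue-green tile across its width, set it on the empty stilt, released it and backed straight up. I then handed the job in at about 9.7 s of the 35 s allowed. The turquoise tile and the larger blue-green one (about 62×45 mm) were left alone.

**Final checks:**
- **Centring:** in the side view the tile centre is at (0.511, 0.249), about 1.5 mm from the stilt top, which I had measured at (0.511, 0.248).
- **Alignment:** the tile's long side is at about 117.5°, against about 118.5° for the ridges.
- **Level and height:** its apparent size of about 32×49 mm fits a tile lying flat, glaze up, at ridge height. I did not measure its tilt directly.
- **Amber tiles:** both looked unmoved in the scene view, though I only compared the pictures before and after and did not remeasure their positions.
- **Contact:** the gripper was about 17 cm above the tile, with no contact force beyond noise.

**One disagreement:** the scene camera read the tile about 4 mm off from the side and wrist cameras when I first located it. I went with those two, which agreed.

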